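# Gauge the gap under a sprung guide shoe

### The job

Check the clearance of the aluminium guide with the thick, blue-handled feeler: with its blade flat on the worktop, slide it tip first into the front of the guide under the brass sprung shoe, so that the blade lifts the shoe and drags, and push it fully home, straight, to the back stop. Leave it there under the shoe, and leave the thin red-handled feeler where it lies.

Things in the scene. Friction and masses are not known exactly. Their poses are not given: they have to be found in the camera images.
- blue_feeler_grip (a point): the feeler to use: flat steel blade 190 mm long, 36 wide, 12 thick, lying on the worktop, with an upright blue handle (54 along the blade, 14 thick, top 68 up), under 0.25 kg. Point: middle of the handle, 42 above the blade's underside; pinch it here across its 14 mm. x runs along the blade to the tip, 130 ahead of the point; the tail ends 60 behind; z up
- red_feeler_grip (a point): the thin feeler, not to be used: the same shape and size, but with a red handle and a blade only 5 thick, which would pass under the shoe without touching it. The same point and axes
- guide_mouth (a point): fixed aluminium guide (sizes in mm), 152 wide, 90 deep, 70 high: two cheeks 68 apart inside, a beam, a brass sprung shoe. Point: on the worktop, midway between the cheeks' front ends. x points into the guide, the way the blade slides; z up. A dark back stop stands 85 in from the point: blade home, its grip is 45 before the mouth. The shoe's sloping lip begins 11 in, 18 high; gap 8 high
- shoe (a joint): how far the sprung shoe is lifted, m: 0 at rest (gap 8 mm), 0.007 at most; about 0.004 with the blue blade under it. The springs press down with about 5 N, so the blade needs a push of some 5 to 12 N to enter and then drags
There are look-alikes about, which are no part of the job. Of the things shaped like the part that bears guide_mouth, the aluminium one is meant.

How it is judged:
By the outcome, as a careful person would: the job done as asked, in the order asked, and still so for the second after the job is handed in, with the robot touching nothing.
It also fails if it takes over 38 s, if anything falls off the work surface, if the arm or the gripper's body presses on something with over 40 N, if the wrist force passes 120 N, or if a joint passes its speed limit or range.

### The arm

A 6-joint arm with a two-finger parallel gripper is mounted at the origin on the work surface; the furniture and walls round the work are solid. World frame = base frame: x ahead of the robot, y to its left, z up, the work surface at z = 0. Lengths are in m, angles in rad, forces in N, time in s.
With the tool pointing down it reaches from about 0.25 to 0.775 m from the base axis. Payload 4 kg.
Tool frame: the origin (TCP) lies at the centre of the arm's flange, where the gripper is bolted on; the fingertips stand 199 mm ahead of it and the grasp point (between the pads) lies 180 mm ahead of it (robot.tcp_to_tips is the z of the fingertips in the tool frame, in m); z points along the fingers, y is the line along which they close (so a half turn about z gives the same grasp; the last joint's range is limited). The gripper opens to 94 mm and grips with 3 to 60 N. Pads are 16 mm wide; open, the fingers measure 119 mm over their backs; the gripper's body (75 mm by 177 mm) begins 78 mm behind the grasp point.
Start: joints at [-1.309, 0.087, 1.371, -0, 1.684, -0.103], TCP at [0.196, -0.514, 0.405] pointing down, gripper open.
Joint ranges: [-3.1, 3.1], [-0.76, 2.03], [0.27, 2.55], [-1.08, 4.22], [0.17, 2.65], [-2.57, 2.57]. Speed limits (rad/s): [2.79, 2.79, 3.14, 3.14, 3.14, 3.14].

### API

Orientations are given as [roll, pitch, yaw] about the fixed x, y, z axes, in that order (R = Rz(yaw) Ry(pitch) Rx(roll)).
In Python, from bench import robot gives the robot as it stands.
- The arm moves only by the tool play_rows, never from a script. Its arguments are lists of equal length, an entry for each row: "translation": the shift along the tool's x, y, z scaled (see below), a list of three; "twist": the turn, a rotation vector about the tool's x, y, z scaled (see below), a list of three; "gripper": the opening, from -1 (shut) to 1 (fully open). A call has 1 to 8 rows; each row shifts and turns the commanded pose from where the row before left it, along the tool's axes as they then stand; what a row does not reach is not made up. The controller multiplies each number of a shift by 0.04 m and each number of a turn by 0.1 rad. A row lasts 1/10 s, in which the tool goes at most 50 mm and 8.59 degrees, less where a joint would pass 70% of its speed; a pose out of reach is approached as far as the arm can. A call with a number of a shift or a turn outside -1 to 1 is refused whole. A call with a gripper value outside its range is refused whole. The fingers move at their own pace and stop on an object; the grip force is fixed at half the most. Time passes only in rows, so rows that do not move let the fingers close. It gives the time, the measured TCP pose, the force, the opening and the grip force at its end, in the units of the state.
- robot.get_obs(): the state, without advancing time (a new reading comes with each control period).
- robot.snapshot(name): name is "side" or "top" or "wrist"; returns the picture (420x560x3 uint8, red, green, blue); there is no depth.
- robot.camera_model(name): a dict with "camera_matrix" (3x3 intrinsics, pixels), "rvec" (rotation vector, rad) and "tvec" (3), from world to camera coordinates, as OpenCV has them. Camera axes: x right, y down, z forward; pixel columns grow to the right and rows downward; lengths in m; the calibration is good to about 2 mm. A picture is of the moment at which its call begins: read the wrist's pose just before it. camera_model takes no time and is no camera call; for the wrist camera it gives the pose at the moment of the call.
- robot.close_job(): hands the job in; it is judged then, once.
Trained networks look in the newest picture that a camera, given by its name, has taken for a name from the list of things; names that differ only in an ending like _2 or _b are one class to them, and where a whole thing is asked for, a point or a joint stands for the part that bears it (a point fixed in the world has none). Each returns a list of dicts, best first, with "score" (0 to 1); they miss things now and then, are a little off and sometimes report something else, mostly with a low value. They report only what shows in the picture. A call takes as long as a camera call. They do not tell look-alikes from the thing itself.
- robot.recognise(name, camera): "centre" ([x, y, z] in m, in world coordinates, good to about 4 mm: the middle of the surface that is visible of it).
- robot.spot_point(name, camera): "centre" ([x, y, z] in m, in world coordinates, good to about 4 mm: a listed point, or the origin of a listed thing).
The state is a dict: "time": time; "joint_positions": joint angles; "qvel": joint speeds; "joint_torque": joint torques, N m; "tool_pos": TCP position; "ee_rot": TCP orientation; "wrist_force": force on the tool from outside, world axes, zero at the start; "wrist_torque": the same for the moment, N m; "width": finger opening in m; "finger_force": force on a finger pad.
Only numpy, scipy, OpenCV 4.12 (cv2) and the standard library are available. Lean on these libraries where they do the work, as an engineer would, in place of code of your own. Each camera call takes 0.05 s, during which the arm holds its last target. There are 200 camera calls.

## Working session

There is one attempt and no reset: what is moved stays moved. The work goes in short steps, Python scripts to look and compute and a tool call to move; the robot and the scene stay as the last step left them, time stands still between calls to the robot, and variables do not carry over. Pictures are saved under pics/ and viewed, at most 12 in all, crops included, and the job is handed in when it is done.

Besides the shell and the picture viewer there is one more tool, called after "Request:" as a command line: name --argument value ..., lists and objects as JSON in quotes. play_rows: Moves the arm, as the interface text tells. Its arguments: {"type":"object","properties":{"translation":{"type":"array","items":{"type":"array","items":{"type":"number","minimum":-1,"maximum":1}}},"twist":{"type":"array","items":{"type":"array","items":{"type":"number","minimum":-1,"maximum":1}}},"gripper":{"type":"array","items":{"type":"number"}}},"required":["translation","twist","gripper"]}

```bash
mkdir -p pics; python3 - <<'E'
from bench import robot
import cv2,numpy as np
o=robot.get_obs();print(o['tool_pos'],o['ee_rot'],o['time'])
for c in ['top','side']:
    im=robot.snapshot(c);cv2.imwrite(f'pics/{c}0.png',im[:,:,::-1])
    for n in ['blue_feeler_grip','red_feeler_grip','guide_mouth']:
        m=robot.camera_model(c)
        for d in robot.spot_point(n,c):
            p=cv2.projectPoints(np.array([d['centre']]),np.array(m['rvec']),np.array(m['tvec']),np.array(m['camera_matrix']),None)[0].ravel()
            print(c,n,np.round(d['centre'],4),round(d['score'],2),p.round())
print(robot.get_obs()['time'])
E
```

```text
[ 0.19618562 -0.51371086  0.40348277] [-3.13939126e+00 -2.23430824e-04  3.64805633e-01] 0.0
top blue_feeler_grip [ 0.5181 -0.2152  0.041 ] 0.75 [324. 195.]
top red_feeler_grip [ 0.4601 -0.0999  0.0413] 0.89 [285. 215.]
top guide_mouth [0.5944 0.0757 0.0035] 0.71 [226. 174.]
top guide_mouth [ 0.2872 -0.3267  0.0013] 0.71 [363. 276.]
top guide_mouth [0.245  0.2189 0.0012] 0.67 [173. 292.]
side blue_feeler_grip [ 0.5176 -0.221   0.0383] 0.78 [273. 173.]
side red_feeler_grip [ 0.461  -0.0979  0.0406] 0.61 [291. 198.]
side guide_mouth [0.2421 0.2176 0.0006] 0.79 [382. 292.]
side guide_mouth [ 0.2835 -0.3259 -0.0023] 0.64 [346. 167.]
side guide_mouth [0.5924 0.0781 0.0023] 0.58 [240. 248.]
0.4
```

View pics/top0.png

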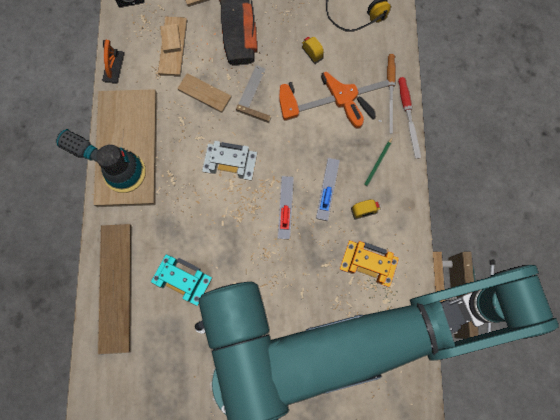

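View pics/side0.png

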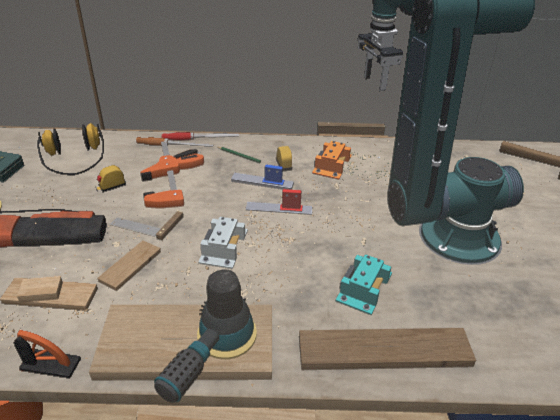

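The top view shows the aluminium guide at about (228,160) with its mouth facing down the picture. The blue feeler is at (327,195) with its tip up at (333,160). The orange and teal guides are look-alikes. I'll move over the work for a near look with the wrist camera.

```bash
cat > h.py <<'E'
from bench import robot
import cv2,numpy as np
from scipy.spatial.transform import Rotation as R
def plan(p,yaw,tag=''):
    """delta from the current pose to a straight-down pose, in tool-axis row units (sum)"""
    o=robot.get_obs(); A=R.from_euler('xyz',o['ee_rot']); B=R.from_euler('xyz',[np.pi,0,yaw])
    print(tag,'shift units',(A.inv().apply(np.array(p)-o['tool_pos'])/.04).round(3),'turn units',((A.inv()*B).as_rotvec()/.1).round(3))
def proj(P,m): return cv2.projectPoints(np.array(P,float).reshape(-1,3),np.array(m['rvec']),np.array(m['tvec']),np.array(m['camera_matrix']),None)[0].reshape(-1,2)
def back(uv,z,m):
    K=np.array(m['camera_matrix']);r=R.from_rotvec(np.ravel(m['rvec']));t=np.ravel(m['tvec'])
    uv=np.array(uv,float).reshape(-1,2);d=r.inv().apply(np.c_[uv,np.ones(len(uv))]@np.linalg.inv(K).T);c=-r.inv().apply(t)
    return c+d*((z-c[2])/d[:,2:])
E
python3 - <<'E'
from h import *
plan([.46,-.10,.42],-.15)
m=robot.camera_model('wrist');o=robot.get_obs()
r=R.from_rotvec(np.ravel(m['rvec']));c=-r.inv().apply(np.ravel(m['tvec']))
A=R.from_euler('xyz',o['ee_rot']);print('cam in tool',A.inv().apply(c-o['tool_pos']),'axes',(A.inv()*r.inv()).as_matrix().round(2),m['camera_matrix'])
E
```

```text
shift units [ 9.852 -7.312 -0.385] turn units [-3.000e-03  0.000e+00  5.148e+00]
cam in tool [ 0.06764046 -0.0003045   0.02050809] axes [[ 0.   -0.97 -0.23]
 [ 1.    0.   -0.  ]
 [ 0.   -0.23  0.97]] [[290.92777432   0.         276.8608428 ]
 [  0.         290.92777432 206.75429199]
 [  0.           0.           1.        ]]
```

Request:
play_rows --translation '[[0.82, -0.61, -0.03], [0.82, -0.61, -0.03], [0.82, -0.61, -0.03], [0.82, -0.61, -0.03], [0.82, -0.61, -0.03], [0.82, -0.61, -0.03], [0.82, -0.61, -0.03], [0.82, -0.61, -0.03]]' --twist '[[0, 0, 0], [0, 0, 0], [0, 0, 0], [0, 0, 0], [0, 0, 0], [0, 0, 0], [0, 0, 0], [0, 0, 0]]' --gripper '[1, 1, 1, 1, 1, 1, 1, 1]'

```text
time: 1.2
tool_pos: [0.3722, -0.2362, 0.4146]
ee_rot: [3.141, -0.0, 0.365]
wrist_force: [0.9, -0.0, -0.3]
width: 0.094
finger_force: 0.0
```

Request:
play_rows --translation '[[0.82, -0.61, -0.03], [0.82, -0.61, -0.03], [0.82, -0.61, -0.03], [0.82, -0.61, -0.03], [0, 0, 0], [0, 0, 0], [0, 0, 0], [0, 0, 0]]' --twist '[[0, 0, 0], [0, 0, 0], [0, 0, 0], [0, 0, 1], [0, 0, 1], [0, 0, 1], [0, 0, 1], [0, 0, 1]]' --gripper '[1, 1, 1, 1, 1, 1, 1, 1]'

```text
time: 2.0
tool_pos: [0.4595, -0.0996, 0.4191]
ee_rot: [3.141, -0.0, -0.139]
wrist_force: [-0.0, -0.6, 1.0]
width: 0.0938
finger_force: 0.0
```

Request:
play_rows --translation '[[0, 0, 0], [0, 0, 0], [0, 0, 0]]' --twist '[[0, 0, 0], [0, 0, 0], [0, 0, 0]]' --gripper '[1, 1, 1]'

```text
time: 2.3
tool_pos: [0.4594, -0.0999, 0.4191]
ee_rot: [3.142, -0.0, -0.134]
wrist_force: [0.5, -0.8, -0.2]
width: 0.094
finger_force: 0.0
```

```bash
python3 - <<'E'
from h import *
m=robot.camera_model('wrist');im=robot.snapshot('wrist')
cv2.imwrite('pics/w1.png',cv2.resize(im[:,:,::-1],None,fx=1.4,fy=1.4,interpolation=cv2.INTER_CUBIC)); np.save('w1.npy',im)
import pickle;pickle.dump(m,open('w1.pkl','wb'))
for n in ['blue_feeler_grip','guide_mouth']:
    for d in robot.spot_point(n,'wrist'): print(n,np.round(d['centre'],4),round(d['score'],2),proj(d['centre'],m).round())
h=cv2.cvtColor(im,cv2.COLOR_RGB2HSV)
b=cv2.inRange(h,(100,120,50),(130,255,255)); n,l,s,c=cv2.connectedComponentsWithStats(b);k=1+np.argmax(s[1:,4]);print(s[k],c[k])
E
```

```text
blue_feeler_grip [ 0.5187 -0.2194  0.0422] 0.74 [[371. 131.]]
[351 107  35  52 975] [369.23076923 132.15794872]
```

View pics/w1.png

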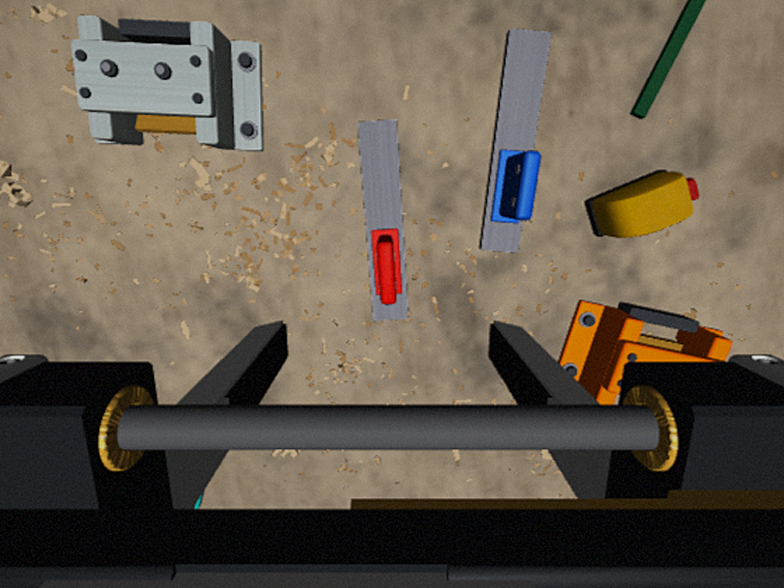

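The blue blade runs from its tail edge (481,248)-(520,252) to its tip edge (509,30)-(551,33). The guide's right flange edge runs (260,42)->(262,150), and the mouth, with the brass shoe at (167,124), faces down. These are pixels in the 1.4x picture.

```bash
python3 - <<'E'
from h import *
import pickle;m=pickle.load(open('w1.pkl','rb'));f=1/1.4
P=back(np.array([[509,30],[551,33],[520,252],[481,248]])*f,.012,m);print(P.round(4))
tip=P[:2].mean(0);tail=P[2:].mean(0);d=tip-tail;y=np.arctan2(d[1],d[0]);print('len',np.linalg.norm(d),'yaw',y,'grip',tail+.06*d/np.linalg.norm(d))
for z in (.006,):
  Q=back(np.array([[260,42],[262,150],[235,41],[236,150]])*f,z,m);print(Q.round(4));e=Q[0]-Q[1];print(np.arctan2(e[1],e[0]),np.linalg.norm(e))
# guide: roof corners z=.07
Q=back(np.array([[75,41],[208,45],[214,115],[78,110]])*f,.07,m);print(Q.round(4))
for a,b in((1,0),(2,3)): e=Q[a]-Q[b];print('lat',np.arctan2(e[1],e[0])+np.pi/2,np.linalg.norm(e))
# prediction of guide points
for name,p in(('net',[.5934,.0769,0]),):print(proj(p,m)*1.4)
plan([.593-.16,.077-.01,.40],y)
E
```

```text
[[ 0.6452 -0.2279  0.012 ]
 [ 0.6382 -0.263   0.012 ]
 [ 0.4546 -0.226   0.012 ]
 [ 0.4634 -0.1894  0.012 ]]
len 0.18658849993276197 yaw -0.20376604644271293 grip [ 0.51774155 -0.21983593  0.012     ]
[[ 0.6666 -0.0155  0.006 ]
 [ 0.5791  0.0009  0.006 ]
 [ 0.6702  0.0058  0.006 ]
 [ 0.5823  0.0245  0.006 ]]
-0.18571611532504134 0.08897709923612566
[[0.6622 0.102  0.07  ]
 [0.6468 0.0072 0.07  ]
 [0.5999 0.0138 0.07  ]
 [0.6169 0.1142 0.07  ]]
lat -0.1609436776686881 0.09609161146141938
lat -0.16820385556968898 0.10180694848648775
[[180.45082632 146.0912553 ]]
 shift units [-1.215 -4.046  0.476] turn units [ 0.001 -0.     0.691]
```

```bash
python3 - <<'E'
from h import *
plan([.518,-.219,.30],-.20,'above')
E
```

```text
above shift units [1.851 2.753 2.977] turn units [ 0.001 -0.     0.653]
```

Request:
play_rows --translation '[[0.37, 0.55, 0.5], [0.37, 0.55, 0.5], [0.37, 0.55, 0.5], [0.37, 0.55, 0.5], [0.37, 0.55, 0.5], [0, 0, 0.48], [0, 0, 0], [0, 0, 0]]' --twist '[[0, 0, 0], [0, 0, 0], [0, 0, 0], [0, 0, 0], [0, 0, 0], [0, 0, 0.65], [0, 0, 0], [0, 0, 0]]' --gripper '[1, 1, 1, 1, 1, 1, 1, 1]'

```text
time: 3.25
tool_pos: [0.5179, -0.2188, 0.2998]
ee_rot: [-3.141, 0.001, -0.199]
wrist_force: [1.3, -1.5, 0.2]
width: 0.0936
finger_force: 0.0
```

```bash
python3 - <<'E'
from h import *
m=robot.camera_model('wrist');im=robot.snapshot('wrist')
cv2.imwrite('pics/w2.png',cv2.resize(im[:,:,::-1],None,fx=1.4,fy=1.4,interpolation=cv2.INTER_CUBIC))
import pickle;pickle.dump(m,open('w2.pkl','wb'))
plan([.518,-.219,.222],-.20,'grasp')
for d in robot.spot_point('blue_feeler_grip','wrist'): print(np.round(d['centre'],4),round(d['score'],2))
E
```

```text
grasp shift units [-0.004  0.008  1.973] turn units [ 0.004 -0.013  0.014]
[ 0.5164 -0.2187  0.0429] 0.73
```

View pics/w2.png

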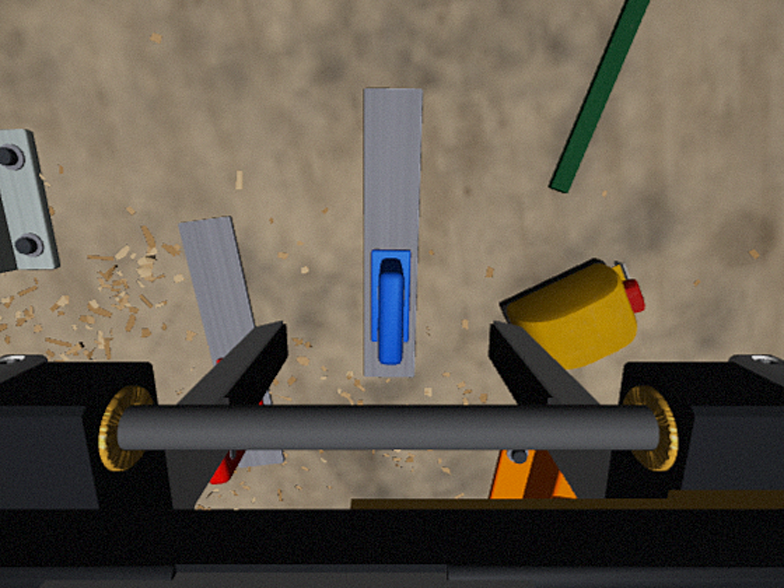

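The blue feeler lies squarely between the fingers, with its centreline running from (393,88) to (389,375). I'll narrow the opening to clear the yellow tape at (575,310), trim the pose and descend.

Request:
play_rows --translation '[[0, 0.04, 0], [0, 0, 0.2], [0, 0, 0.5], [0, 0, 0.5], [0, 0, 0.5], [0, 0, 0.27], [0, 0, 0], [0, 0, 0]]' --twist '[[0, 0, 0.14], [0, 0, 0], [0, 0, 0], [0, 0, 0], [0, 0, 0], [0, 0, 0], [0, 0, 0], [0, 0, 0]]' --gripper '[0, 0, 0, 0, 0, 0, 0, -1]'

```text
time: 4.15
tool_pos: [0.5179, -0.2205, 0.2216]
ee_rot: [3.141, -0.001, -0.214]
wrist_force: [-0.5, 0.4, -0.3]
width: 0.0419
finger_force: 0.0
```

Request:
play_rows --translation '[[0, 0, 0], [0, 0, 0], [0, 0, 0], [0, 0, 0], [0, 0, 0]]' --twist '[[0, 0, 0], [0, 0, 0], [0, 0, 0], [0, 0, 0], [0, 0, 0]]' --gripper '[-1, -1, -1, -1, -1]'

```text
time: 4.65
tool_pos: [0.5178, -0.2205, 0.2218]
ee_rot: [3.141, -0.001, -0.214]
wrist_force: [-0.1, 0.9, 1.6]
width: 0.0138
finger_force: 30.0
```

Request:
play_rows --translation '[[0, 0, -0.2], [0, 0, -0.5], [0, 0, -0.7], [0, 0, -0.7], [0, 0, -0.2], [0, 0, 0]]' --twist '[[0, 0, 0], [0, 0, 0], [0, 0, 0], [0, 0, 0], [0, 0, 0], [0, 0, 0]]' --gripper '[-1, -1, -1, -1, -1, -1]'

```text
time: 5.25
tool_pos: [0.5179, -0.2205, 0.3145]
ee_rot: [3.141, -0.003, -0.214]
wrist_force: [0.3, 0.8, -2.2]
width: 0.0139
finger_force: 30.0
```

```bash
python3 - <<'E'
from h import *
o=robot.get_obs();print(o['tool_pos'],o['width'],o['finger_force'])
plan([.4195,.1056,.312],-.17,'pre')
E
```

```text
[ 0.5178561  -0.22054268  0.31445805] 0.013913966903627149 29.997831881046295
pre shift units [-4.136 -7.445  0.042] turn units [ 0.011 -0.028 -0.442]
```

Request:
play_rows --translation '[[-0.2, -0.36, 0], [-0.41, -0.74, 0], [-0.41, -0.74, 0], [-0.41, -0.74, 0], [-0.41, -0.74, 0], [-0.41, -0.74, 0], [-0.41, -0.74, 0], [-0.41, -0.74, 0]]' --twist '[[0, 0, 0], [0, 0, 0], [0, 0, 0], [0, 0, 0], [0, 0, 0], [0, 0, 0], [0, 0, 0], [0, 0, 0]]' --gripper '[-1, -1, -1, -1, -1, -1, -1, -1]'

```text
time: 6.05
tool_pos: [0.4428, 0.0242, 0.3106]
ee_rot: [3.141, 0.005, -0.214]
wrist_force: [0.0, 0.5, -1.5]
width: 0.014
finger_force: 30.0
```

Request:
play_rows --translation '[[-0.41, -0.74, 0], [-0.41, -0.74, 0], [-0.25, -0.43, 0], [0, 0, 0], [0, 0, 0], [0, 0, 0], [0, 0, 0]]' --twist '[[0, 0, 0], [0, 0, 0], [0, 0, 0], [0, 0, -0.2], [0, -0.02, -0.24], [0, 0, 0], [0, 0, 0]]' --gripper '[-1, -1, -1, -1, -1, -1, -1]'

```text
time: 6.75
tool_pos: [0.4193, 0.1052, 0.3126]
ee_rot: [3.141, 0.003, -0.172]
wrist_force: [0.4, -0.5, -2.0]
width: 0.0136
finger_force: 30.0
```

```bash
python3 - <<'E'
from h import *
import pickle
m=robot.camera_model('wrist');im=robot.snapshot('wrist')
cv2.imwrite('pics/w3.png',cv2.resize(im[:,:,::-1],None,fx=1.4,fy=1.4,interpolation=cv2.INTER_CUBIC))
pickle.dump(m,open('w3.pkl','wb'))
for d in robot.spot_point('guide_mouth','wrist'): print(np.round(d['centre'],4),round(d['score'],2))
plan([.4195,.1056,.224],-.17,'pre')
E
```

```text
pre shift units [ 0.007 -0.009  2.222] turn units [ 0.003  0.023 -0.018]
```

View pics/w3.png

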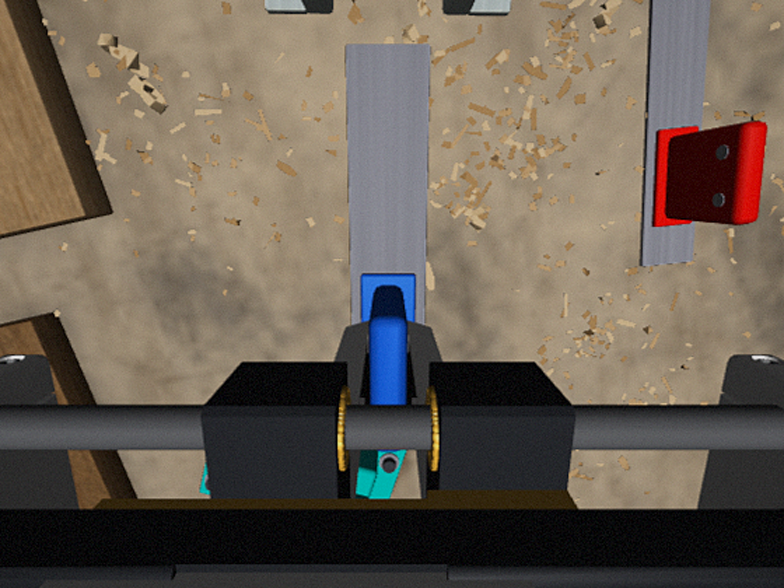

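The cheeks' front ends are at the top, with inner edges at columns 333 and 443 (mid 388) and level rows (12-13). The blade spans 346-430 (mid 388), so it is centred and straight. I'll lower it to the worktop.

Request:
play_rows --translation '[[0, 0, 0.2], [0, 0, 0.6], [0, 0, 0.6], [0, 0, 0.5], [0, 0, 0.2], [0, 0, 0.1], [0, 0, 0], [0, 0, 0]]' --twist '[[0, 0, 0], [0, 0, 0], [0, 0, 0], [0, 0, 0], [0, 0, 0], [0, 0, 0], [0, 0, 0], [0, 0, 0]]' --gripper '[-1, -1, -1, -1, -1, -1, -1, -1]'

```text
time: 7.65
tool_pos: [0.4195, 0.106, 0.2261]
ee_rot: [-3.141, -0.0, -0.17]
wrist_force: [0.3, 0.6, -2.0]
width: 0.0139
finger_force: 30.0
```

Request:
play_rows --translation '[[0, 0, 0.05], [0, 0, 0], [0, 0, 0]]' --twist '[[0, 0, 0], [0, 0, 0], [0, 0, 0]]' --gripper '[-1, -1, -1]'

```text
time: 7.95
tool_pos: [0.4191, 0.1061, 0.2234]
ee_rot: [-3.141, 0.001, -0.17]
wrist_force: [-1.2, 0.4, -2.3]
width: 0.0141
finger_force: 30.0
```

Request:
play_rows --translation '[[0, 0, 0.035], [0, 0, 0], [0.25, 0, 0], [0.35, 0, 0], [0.15, 0, 0], [0, 0, 0], [0, 0, 0]]' --twist '[[0, 0, 0], [0, 0, 0], [0, 0, 0], [0, 0, 0], [0, 0, 0], [0, 0, 0], [0, 0, 0]]' --gripper '[-1, -1, -1, -1, -1, -1, -1]'

```text
time: 8.65
tool_pos: [0.4493, 0.1008, 0.2217]
ee_rot: [-3.142, 0.001, -0.171]
wrist_force: [2.0, -0.6, 3.3]
width: 0.0138
finger_force: 30.0
```

```bash
python3 - <<'E'
from h import *
im=robot.snapshot('wrist')
cv2.imwrite('pics/w4.png',cv2.resize(im[:,:,::-1],None,fx=1.4,fy=1.4,interpolation=cv2.INTER_CUBIC))
s=robot.snapshot('side');cv2.imwrite('pics/s4.png',cv2.resize(s[180:300,180:340,::-1],None,fx=5,fy=5,interpolation=cv2.INTER_CUBIC))
plan([.592-.045*.9856,.076+.045*.169,.222],-.17,'home')
E
```

```text
home shift units [ 2.509  0.007 -0.009] turn units [ 0.     0.011 -0.003]
```

View pics/w4.png

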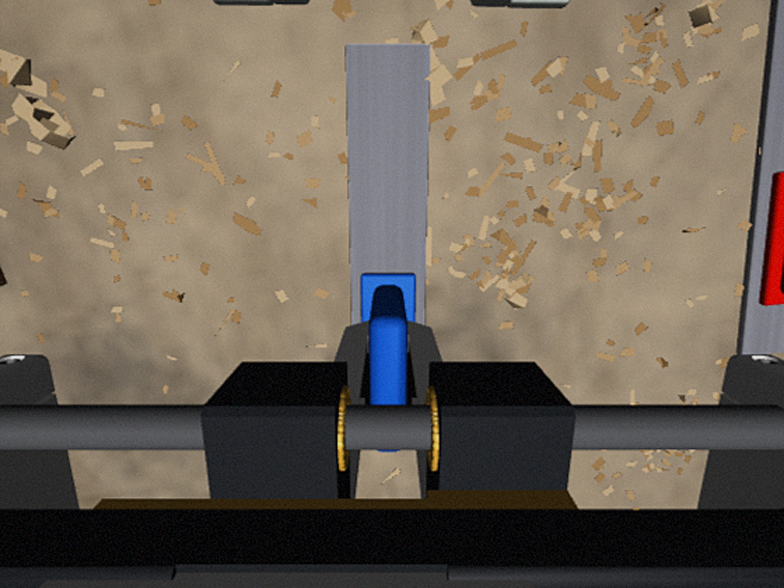

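View pics/s4.png

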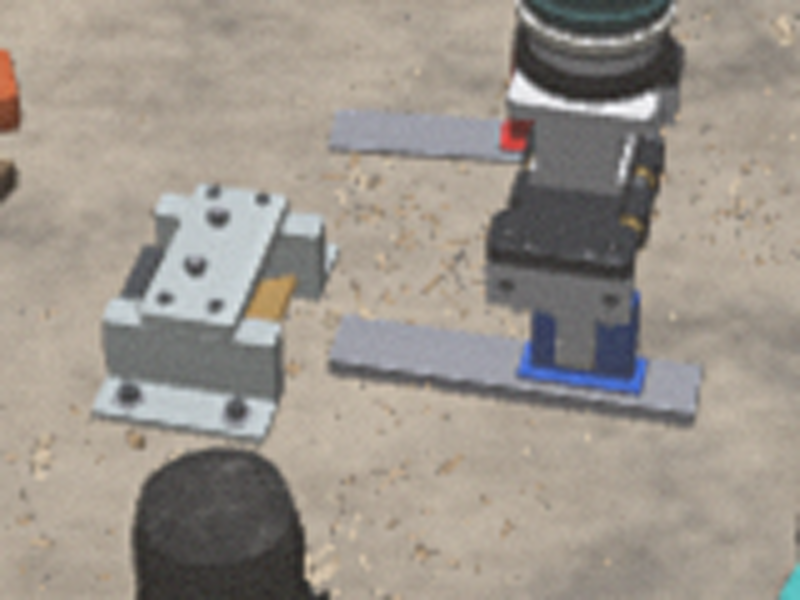

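The wrist view has the blade centred at column 388 and the cheeks' inner edges at 308 and 472 (mid 390), about 1 mm to the right. The side view shows the blade flat on the worktop. I'll trim and push in.

Request:
play_rows --translation '[[0.1, 0.025, 0], [0.2, 0, 0], [0.2, 0, 0], [0.2, 0, 0], [0.2, 0, 0], [0.15, 0, 0], [0.15, 0, 0], [0.1, 0, 0]]' --twist '[[0, 0, 0], [0, 0, 0], [0, 0, 0], [0, 0, 0], [0, 0, 0], [0, 0, 0], [0, 0, 0], [0, 0, 0]]' --gripper '[-1, -1, -1, -1, -1, -1, -1, -1]'

```text
time: 9.55
tool_pos: [0.4965, 0.0919, 0.221]
ee_rot: [3.141, 0.019, -0.17]
wrist_force: [-22.3, 4.0, 17.0]
width: 0.0136
finger_force: 30.0
```

Request:
play_rows --translation '[[0.15, 0, 0], [0.15, 0, 0], [0.15, 0, 0], [0.1, 0, 0], [0, 0, 0], [0, 0, 0]]' --twist '[[0, 0, 0], [0, 0, 0], [0, 0, 0], [0, 0, 0], [0, 0, 0], [0, 0, 0]]' --gripper '[-1, -1, -1, -1, -1, -1]'

```text
time: 10.15
tool_pos: [0.5189, 0.0881, 0.2208]
ee_rot: [3.141, 0.015, -0.17]
wrist_force: [-13.5, 1.7, 11.6]
width: 0.014
finger_force: 30.0
```

```bash
python3 - <<'E'
from h import *
im=robot.snapshot('wrist');s=robot.snapshot('side')
a=cv2.resize(im[:250,100:460,::-1],(576,400));b=cv2.resize(s[190:290,180:320,::-1],(560,400),interpolation=cv2.INTER_CUBIC)
cv2.imwrite('pics/c5.png',cv2.resize(np.hstack([a,b]),(800,282)))
plan([.592-.045*.9856,.076+.045*.169,.222],-.17,'home')
o=robot.get_obs();print(o['wrist_force'],o['wrist_torque'])
E
```

```text
home shift units [ 0.728 -0.011 -0.041] turn units [0.002 0.148 0.001]
[-12.67971381   2.87009691  12.41146629] [ 0.63203272  2.8538615  -0.00307912]
```

View pics/c5.png

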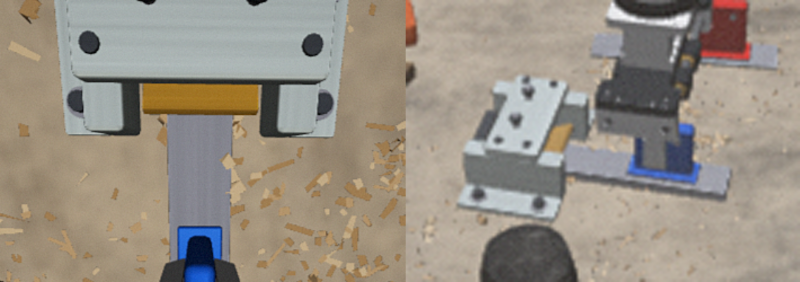

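The blade is under the brass shoe, centred and straight. The left pane shows the shoe at (200,97) and the blade at 168-232. About 29 mm is left to the stop.

Request:
play_rows --translation '[[0.1, 0, -0.02], [0.15, 0, 0], [0.15, 0, 0], [0.15, 0, 0], [0.08, 0, 0], [0.05, 0, 0], [0, 0, 0]]' --twist '[[0, 0, 0], [0, 0, 0], [0, 0, 0], [0, 0, 0], [0, 0, 0], [0, 0, 0], [0, 0, 0]]' --gripper '[-1, -1, -1, -1, -1, -1, -1]'

```text
time: 10.95
tool_pos: [0.5459, 0.0833, 0.2208]
ee_rot: [3.141, 0.015, -0.17]
wrist_force: [-11.5, 2.2, 7.6]
width: 0.0141
finger_force: 30.0
```

Request:
play_rows --translation '[[0.04, 0, 0], [0.03, 0, 0], [0, 0, 0]]' --twist '[[0, 0, 0], [0, 0, 0], [0, 0, 0]]' --gripper '[-1, -1, -1]'

```text
time: 11.25
tool_pos: [0.5484, 0.0829, 0.2208]
ee_rot: [3.141, 0.015, -0.17]
wrist_force: [-13.5, 2.0, 8.3]
width: 0.0136
finger_force: 30.0
```

Request:
play_rows --translation '[[0.04, 0, 0], [0.03, 0, 0], [0, 0, 0]]' --twist '[[0, 0, 0], [0, 0, 0], [0, 0, 0]]' --gripper '[-1, -1, -1]'

```text
time: 11.55
tool_pos: [0.5512, 0.0824, 0.2208]
ee_rot: [3.141, 0.015, -0.17]
wrist_force: [-11.8, 1.0, 7.9]
width: 0.0138
finger_force: 30.0
```

Request:
play_rows --translation '[[0.03, 0, 0], [0.03, 0, 0], [0, 0, 0]]' --twist '[[0, 0, 0], [0, 0, 0], [0, 0, 0]]' --gripper '[-1, -1, -1]'

```text
time: 11.85
tool_pos: [0.5535, 0.082, 0.2208]
ee_rot: [3.141, 0.015, -0.17]
wrist_force: [-11.2, 2.2, 9.4]
width: 0.0138
finger_force: 30.0
```

Request:
play_rows --translation '[[0.04, 0, 0], [0.03, 0, 0], [0, 0, 0]]' --twist '[[0, 0, 0], [0, 0, 0], [0, 0, 0]]' --gripper '[-1, -1, -1]'

```text
time: 12.15
tool_pos: [0.556, 0.0817, 0.2208]
ee_rot: [3.141, 0.016, -0.17]
wrist_force: [-13.9, 3.1, 10.3]
width: 0.0136
finger_force: 30.0
```

```bash
python3 - <<'E'
from h import *
im=robot.snapshot('wrist');s=robot.snapshot('side');t=robot.snapshot('top')
a=cv2.resize(im[:250,100:460,::-1],(576,400));b=cv2.resize(s[190:290,180:320,::-1],(560,400),interpolation=cv2.INTER_CUBIC)
cv2.imwrite('pics/c6.png',cv2.resize(np.hstack([a,b]),(800,282)))
o=robot.get_obs();print(o['wrist_force'],o['tool_pos'])
E
```

```text
[-14.23392541   1.94399315   9.85074572] [0.55596063 0.08165975 0.22081324]
```

View pics/c6.png

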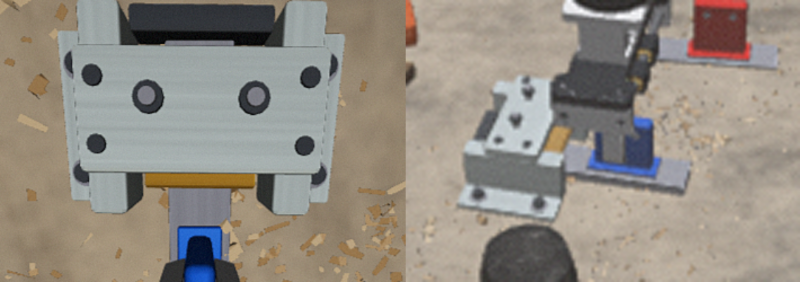

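The blade tip now shows at (200,42) just short of the dark stop. The handle hasn't slipped in the grip, so I'll push on until the force jumps.

Request:
play_rows --translation '[[0.04, 0, 0], [0.03, 0, 0], [0, 0, 0]]' --twist '[[0, 0, 0], [0, 0, 0], [0, 0, 0]]' --gripper '[-1, -1, -1]'

```text
time: 12.6
tool_pos: [0.5575, 0.0815, 0.2207]
ee_rot: [3.141, 0.021, -0.17]
wrist_force: [-21.2, 2.7, 13.7]
width: 0.0137
finger_force: 30.0
```

Request:
play_rows --translation '[[0.04, 0, 0], [0, 0, 0]]' --twist '[[0, 0, 0], [0, 0, 0]]' --gripper '[-1, -1]'

```text
time: 12.8
tool_pos: [0.5586, 0.0813, 0.2206]
ee_rot: [3.14, 0.023, -0.17]
wrist_force: [-22.5, 2.8, 13.5]
width: 0.0138
finger_force: 30.0
```

Request:
play_rows --translation '[[0.05, 0, 0], [0, 0, 0]]' --twist '[[0, 0, 0], [0, 0, 0]]' --gripper '[-1, -1]'

```text
time: 13.0
tool_pos: [0.5601, 0.0811, 0.2203]
ee_rot: [3.14, 0.025, -0.17]
wrist_force: [-24.2, 3.5, 14.4]
width: 0.0136
finger_force: 30.0
```

```bash
python3 - <<'E'
from h import *
im=robot.snapshot('wrist')
o=cv2.imread('pics/c6.png')
a=cv2.resize(im[:250,100:460,::-1],(576,400));a=cv2.resize(a,(406,282))
cv2.imwrite('pics/c7.png',np.hstack([o[:,:394],a])[:,:800])
E
```

```text
(no output)
```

View pics/c7.png

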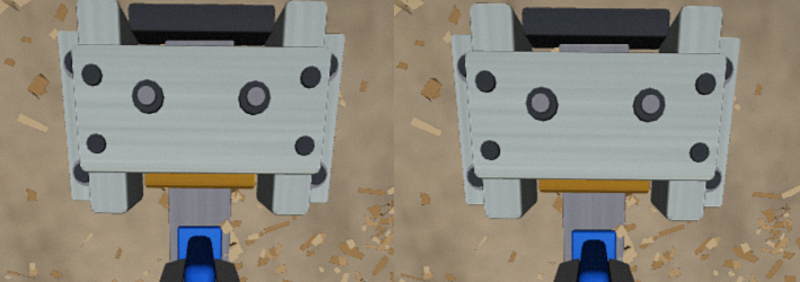

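The blade is home. The force doubled, and the handle now slides in the grip (pad row 228->231) while the tip sits on the stop. Release and retreat upward.

Request:
play_rows --translation '[[0, 0, 0], [0, 0, 0], [0, 0, 0], [0, 0, 0], [0, 0, 0], [0, 0, -0.1], [0, 0, -0.3], [0, 0, -0.6]]' --twist '[[0, 0, 0], [0, 0, 0], [0, 0, 0], [0, 0, 0], [0, 0, 0], [0, 0, 0], [0, 0, 0], [0, 0, 0]]' --gripper '[0.1, 0.1, 0.1, 0.1, 0.1, 0.1, 0.1, 0.1]'

```text
time: 13.85
tool_pos: [0.5646, 0.0798, 0.2613]
ee_rot: [3.141, 0.006, -0.17]
wrist_force: [0.4, 1.2, 0.5]
width: 0.0521
finger_force: 0.0
```

Request:
play_rows --translation '[[-0.4, 0, -0.7], [-0.5, 0, -0.7], [-0.6, 0, -0.6], [-0.5, 0, -0.5], [0, 0, -0.1], [0, 0, 0], [0, 0, 0]]' --twist '[[0, 0, 0], [0, 0, 0], [0, 0, 0], [0, 0, 0], [0, 0, 0], [0, 0, 0], [0, 0, 0]]' --gripper '[0.1, 0.1, 0.1, 0.1, 0.1, 0.1, 0.1]'

```text
time: 14.55
tool_pos: [0.4869, 0.0932, 0.3657]
ee_rot: [3.141, 0.003, -0.17]
wrist_force: [-0.3, 0.3, 0.7]
width: 0.0517
finger_force: 0.0
```

```bash
python3 - <<'E'
from h import *
im=robot.snapshot('wrist');s=robot.snapshot('side')
for d in robot.spot_point('blue_feeler_grip','wrist'): print(np.round(d['centre'],4),round(d['score'],2))
a=cv2.resize(im[:250,100:460,::-1],(576,400));b=cv2.resize(s[190:290,180:320,::-1],(560,400),interpolation=cv2.INTER_CUBIC)
cv2.imwrite('pics/c8.png',cv2.resize(np.hstack([a,b]),(800,282)))
E
```

```text
[0.5496 0.0868 0.0432] 0.57
```

View pics/c8.png

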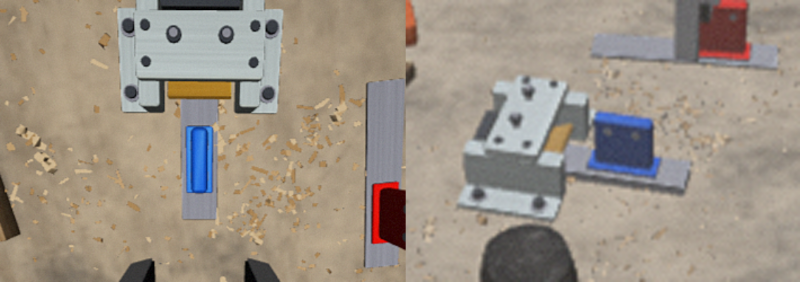

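The blue feeler sits straight under the shoe at its home position, the red one is undisturbed, and the gripper is clear.

```bash
python3 -c "
from bench import robot
print(robot.close_job())"
```

```text
the job is handed in; nothing more can be done
None
```

The blue feeler is pushed fully home, straight, under the aluminium guide's brass shoe and left there; the red feeler was not touched, and the job was handed in after about 15 s on the robot's clock.

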